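True up a wet-glued box corner with an assembly square

TASK

The toy box being glued up on the tiled shelf has its back board fixed, but its end board, stiffly hinged at the corner, still leans in too far. Lift the assembly square by its round post, set it flat on the box's base and press it gently into the inside corner until both of its legs lie flush along the two boards with no gap, which pushes the end board out to a right angle; keep a light, steady pressure of about 10 N on both boards for a good two seconds. Then let go and leave the square sitting flush in the corner, and never lean hard on the boards (20 N breaks the glue line), keep the gripper itself off the box, and leave the other things on the shelf alone.

Things in the scene. Friction and masses are not known exactly. Their poses are not given: they have to be found in the camera images.
- square: assembly square, 0.4 kg: two plain, slippery aluminium legs (friction about 0.25) at a right angle, 22 mm thick, 50 mm high, joined by a diagonal wooden brace. Origin: underside, below the round post; z up. Outer working face of one leg: plane x = +65 mm, from y = -65 to 55; of the other: y = +65 mm, from x = -65 to 55. In the box, +x faces the back board, +y the end board
- post_top (a point): centre of the top of the square's upright round wooden post, 24 mm diameter, its handle: 100 mm above the square's underside, straight above its origin. The post stands free from 20 mm to 100 mm above the underside
- square_heel (a point): where the square's two working faces would meet: x = 65, y = 65, z = 25 mm in the square's frame (half the legs' height), same axes. It belongs in the box's inside corner, 25 mm above the base; the bare corner of the legs themselves is cut back 10 mm
- base: fixed plywood base of the box, 200 x 200 x 12 mm, origin under its centre, on the tiles. Back board on its +x edge, end board on its +y edge, both wood, 14 mm thick and 60 mm high above the base; the -x and -y sides are open
- mark (a point): pencil mark of the inside corner, on the base's top face at x = 78, y = 78 mm from its centre, 12 mm above the tiles; +x towards the back board, +y towards the end board. The boards were set by eye: the true corner of their inner faces is up to 8 mm off the mark in x and in y, and turned up to 0.02 rad, so find it by touch. The back board (165 mm inside) is rigid
- end_board (a joint): angle of the end board, 156 mm long, about an upright axis at the inside corner; 0 = square to the back board, positive = free end leaning in, towards -y. Starts at 0.07 to 0.16 rad; 0.6 N m of friction (5 N at 120 mm turns it) and it stays where left. Once the square's leg lies along all of it, its hinged end stops the push
Mind the look-alikes: they are no part of the job. Of the things that look like the square, the smaller one is meant.

How it is judged (in metres and radians):
On the way, in this order (a step that is already met when the one before it is completed fails the run):
1. the square is lifted clear of the tiles (height (world z) of square above 0.025 m and contact force between square and corner_c0 below 0.1 N and contact force between square and end_board below 0.1 N), for 0.1 s.
2. the square, flat on the base, is pressed flush against both boards at once, with at least 3 N on each, for 1 s (angle between the y axis of square and the y axis of corner, either way round below 0.035 rad and angle between the x axis of square and the x axis of end_board, either way round below 0.035 rad and x of square_heel in the frame of corner between -0.0025 and 0.0025 m and y of square_heel in the frame of corner between -0.0025 and 0.0025 m and z of square_heel in the frame of corner below 0.028 m and angle between square's own z axis and vertical below 0.05 rad and contact force between square and corner_c0 above 3 N and contact force between square and end_board above 3 N), for 1 s.
At the end, for the whole second after the job is handed in: the square rests flat on the base (tilt under 0.05 rad), untouched and still, its heel within 2.5 mm of the true inside corner of the two boards in both directions and the square no more than 3 mm above the base, each leg within 0.025 rad of its board, and the end board within 0.025 rad of square (angle between the y axis of square and the y axis of corner, either way round below 0.025 rad and angle between the x axis of square and the x axis of end_board, either way round below 0.025 rad and x of square_heel in the frame of corner between -0.0025 and 0.0025 m and y of square_heel in the frame of corner between -0.0025 and 0.0025 m and z of square_heel in the frame of corner below 0.028 m and angle between square's own z axis and vertical below 0.05 rad and value of joint end_board between -0.025 and 0.025 rad and linear speed of square below 0.01 m/s).
It fails at once if either board is pressed by the square with more than 20 N (contact force between square and corner_c0 above 20 N or contact force between square and end_board above 20 N).
It fails at once if the gripper itself touches the boards or the base (contact force between any of the fingers, the arm and corner above 2 N or contact force between any of the fingers, the arm and base above 2 N).
It fails at once if a bystander is moved (distance of any of mug, bowl, feeder, screwdriver, glue, offcut from where it was at the start of the episode above 0.015 m).
It also fails if it takes over 72 s, if anything falls off the work surface, if the arm or the gripper's body presses on something with over 40 N, if the wrist force passes 120 N, or if a joint passes its speed limit or range.

ROBOT

A 6-joint arm with a two-finger parallel gripper is mounted at the origin on the work surface. World frame = base frame: x ahead of the robot, y to its left, z up, the work surface at z = 0. Lengths are in mm, angles in rad, forces in N, time in s.
With the tool pointing down it reaches from about 250 to 725 mm from the base axis. Payload 4 kg.
Tool frame: the origin (TCP) lies on the centre line of the jaws, within the pads' length; the fingertips stand 8 mm ahead of it and the grasp point (between the pads) lies 11 mm behind it; z points along the fingers, y is the direction in which the jaws open and shut (so a half turn about z gives the same grasp; the last joint's range is limited). The gripper opens to 85 mm and grips with 20 to 120 N. Pads are 22 mm wide; open, the fingers measure 114 mm over their backs; the gripper's body (76 mm by 85 mm) begins 54 mm behind the grasp point. The pads swing forward as they close: fully open they stand 13 mm farther back than shut.
Start: joints at [-1.203, 0.241, 0.005, 1.335, 0, 1.571], TCP at [179.78, -466.561, 239.306] pointing down, gripper open.
Joint ranges: [-2.72, 2.72], [-1.05, 1.87], [-1.09, 1.28], [-1.99, 2.15], [-1.42, 1.44], [-3.14, 3.14]. Speed limits (rad/s): [2.79, 2.79, 3.14, 3.14, 3.14, 3.14].

INTERFACE

Orientations are given as a unit quaternion [x, y, z, w].
In Python, from station import env, imaging gives the robot as it stands. The module is installed in compiled form; this text tells all that it offers.
- The arm moves only by the tool send_rows, never from a script. Its argument "steps" is a list of rows, each a list of 7 numbers: the shift along the world's x, y, z in units of 50 mm (1.0 is 50 mm), then the turn, a rotation vector about the world's x, y, z in units of 10 degrees (1.0 is 10 degrees), then the finger opening in mm, from 0 to 85.4. In form: [[x, y, z, ax, ay, az, claw], ...]. A call has 1 to 20 rows; each row is the pose to reach, as a shift and turn from the pose commanded when the call began; what a row does not reach only later rows make up. A row lasts 1/8 s, in which the tool goes at most 62.5 mm and 10.7 degrees, less where a joint would pass 70% of its speed; a pose out of reach is approached as far as the arm can. A call with a gripper value outside its range is refused whole. The fingers move at their own pace and stop on an object; "force" is the grip in N (left out, the last holds). Time passes only in rows, so rows that repeat a pose let the fingers close. It gives the time, the measured TCP pose, the force and the opening at its end, in the units of the state.
- env.read_state(): the state, without advancing time (a new reading comes with each control period).
- imaging.camera(name): name is "scene" or "top"; returns (picture, depth): 400x640x3 uint8, red, green, blue; 400x640 float32, mm along the optical axis (not along the pixel's ray), 0 where there is no reading.
- imaging.get_calibration(name): a dict with "vfov" (degrees; the focal length in pixels is half the picture's height over the tangent of half this angle, whatever the lens; pixels are square), "cx", "cy" (the principal point, pixels), "rvec" (rotation vector, rad) and "tvec" (3), from world to camera coordinates, as OpenCV has them. Camera axes: x right, y down, z forward; pixel columns grow to the right and rows downward; lengths in mm; the calibration is good to about 2 mm. A picture is of the moment at which its call begins. get_calibration takes no time and is no camera call.
- env.sign_off(): hands the job in, once; it reports no verdict.
The state is a dict: "time": time; "joint_positions": joint angles; "joint_vel": joint speeds; "joint_efforts": joint torques, N m; "ee_pos": TCP position; "eef_rot": TCP orientation; "wrist_force": force on the tool from outside, world axes, zero at the start; "wrist_torque": the same for the moment, N m; "width": opening from 0.0 (shut) to 1.0 (fully open).
Only numpy, scipy, OpenCV 4.12 (cv2) and the standard library are available. Lean on these libraries where they do the work, as an engineer would, in place of code of your own. Each camera call takes 0.05 s, during which the arm holds its last target.

## Working session

There is one attempt and no reset: what is moved stays moved. The work goes in short steps, Python scripts to look and compute and a tool call to move; the robot and the scene stay as the last step left them, time stands still between calls to the robot, and variables do not carry over. Pictures are saved under pics/ and viewed, and the job is handed in when it is done.

Besides the shell and the picture viewer there is one more tool, called by a JSON object that holds its "method" and its "body". send_rows: Moves the arm, as the interface text tells. Its arguments: {"type":"object","properties":{"steps":{"type":"array"},"force":{"type":"number"}},"required":["steps"]}

```bash
mkdir -p pics
cat > h.py <<'E'
from station import env, imaging
import numpy as np, cv2
def cal(n):
    c=imaging.get_calibration(n); f=200/np.tan(np.radians(c["vfov"])/2)
    R=cv2.Rodrigues(np.array(c["rvec"],float))[0]; t=np.array(c["tvec"],float).ravel()
    return f,c["cx"],c["cy"],R,t
def px2w(n,u,v,d):
    f,cx,cy,R,t=cal(n); p=np.array([(u-cx)/f*d,(v-cy)/f*d,d]); return R.T@(p-t)
def ray(n,u,v,z):
    f,cx,cy,R,t=cal(n); o=-R.T@t; r=R.T@np.array([(u-cx)/f,(v-cy)/f,1]); return o+r*(z-o[2])/r[2]
def proj(n,p):
    f,cx,cy,R,t=cal(n); q=R@np.array(p,float)+t; return f*q[0]/q[2]+cx, f*q[1]/q[2]+cy
def cloud(n,D):
    f,cx,cy,R,t=cal(n); v,u=np.mgrid[:400,:640]; P=np.stack([(u-cx)/f*D,(v-cy)/f*D,D],-1); return (P-t)@R
E
python3 - <<'E'
from h import *
print(env.read_state())
for n in("scene","top"):
    im,d=imaging.camera(n); cv2.imwrite(f"pics/{n}0.png",im[:,:,::-1]); np.savez(f"{n}0.npz",im=im,d=d); print(imaging.get_calibration(n))
E
```

```text
{'time': 0.0, 'joint_positions': array([-1.20297457e+00,  2.41407113e-01,  3.73498199e-03,  1.33523139e+00,
       -1.45330498e-05,  1.57081175e+00]), 'joint_vel': array([ 0.00052348,  0.00050933, -0.00095514,  0.00079434, -0.00078091,
       -0.0006878 ]), 'joint_efforts': array([-6.36701043e-04, -3.72318506e+01,  2.52407330e+01,  1.68482558e-02,
       -1.02596548e-04,  5.37773943e-06]), 'ee_pos': array([ 179.56385002, -465.97664866,  238.41999972]), 'eef_rot': array([ 9.83136871e-01,  1.82868211e-01, -1.99829337e-04, -1.03449818e-03]), 'wrist_force': array([-0.80320364,  0.16491934, -0.128661  ]), 'wrist_torque': array([-0.00313545, -0.01542429, -0.05837399]), 'width': 1.0038090193102722}
{'vfov': 46.935534103029866, 'cx': 316.59400648217155, 'cy': 200.53543942854674, 'rvec': array([ 1.28450012,  2.34563901, -0.82625673]), 'tvec': array([ 256.42974797, -198.99739411, 1455.86290836])}
{'vfov': 56.63853601515383, 'cx': 318.37025864495195, 'cy': 196.11969776716109, 'rvec': array([ 2.05939533, -2.14539723,  0.24422114]), 'tvec': array([-15.2093313 , 433.90008225, 865.28394637])}
```

View pics/scene0.png

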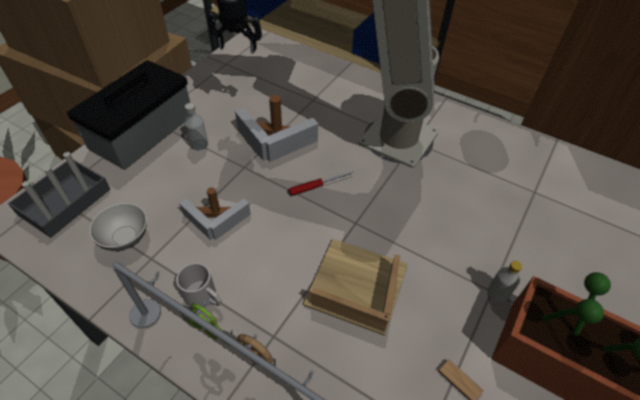

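View pics/top0.png

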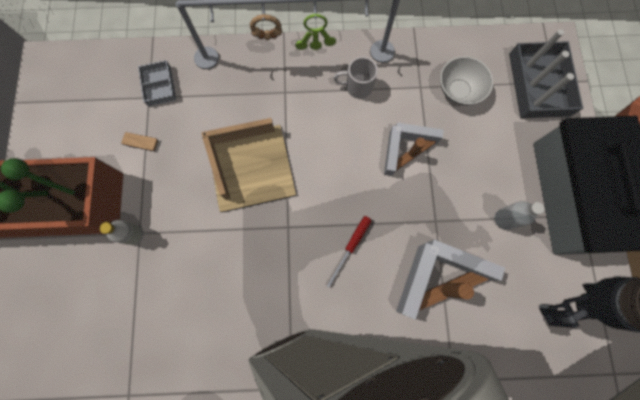

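Two look-alikes. The small square is at top (412,150) / scene (214,210), and the large one at top (450,280) / scene (276,128). The smaller fits the description. I'll confirm it with enlarged crops.

Run:
```python
from h import *
T=np.load("top0.npz");S=np.load("scene0.npz")
def crop(im,x0,y0,w,h,k,fn):
    c=cv2.resize(im[y0:y0+h,x0:x0+w],None,fx=k,fy=k,interpolation=cv2.INTER_CUBIC)[:,:,::-1]
    c=cv2.convertScaleAbs(c,alpha=1.3); cv2.imwrite(fn,c)
a=T["im"]; crop(a,370,105,90,80,7,"pics/tsq.png"); crop(a,190,105,120,110,5,"pics/tbox.png")
crop(S["im"],170,175,90,70,8,"pics/ssq.png");crop(S["im"],295,230,120,110,5,"pics/sbox.png")
for n,Z in(("top",T),("scene",S)):
    W=cloud(n,Z["d"]); np.save(n+"W.npy",W)
W=np.load("topW.npy")
for (u,v) in [(412,150),(419,146),(392,160),(420,130),(262,165),(235,170),(240,130),(300,180),(450,60)]: print(u,v,W[v,u].round(1))
W=np.load("sceneW.npy")
for (u,v) in [(213,190),(213,200),(350,265),(393,285),(350,320)]: print(u,v,W[v,u].round(1))
```

```text
412 150 [ 540.3 -272.9   57.7]
419 146 [ 535.2 -279.2   98.7]
392 160 [ 518.7 -222.3   49.4]
420 130 [ 596.8 -301.3   48.7]
262 165 [530.6 110.6  14. ]
235 170 [520.6 181.5  11.7]
240 130 [607.9 157.6  67. ]
300 180 [489.3  13.    1.6]
450 60 [ 826.9 -424.1   -1.7]
213 190 [ 542.9 -275.   100. ]
213 200 [ 551.8 -273.4   70. ]
350 265 [495.4 106.7  10.9]
393 285 [521.8 228.7  69.5]
350 320 [622.7 178.8  12. ]
```

```bash
sleep 0.1
```

```text
(no output)
```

View pics/tsq.png

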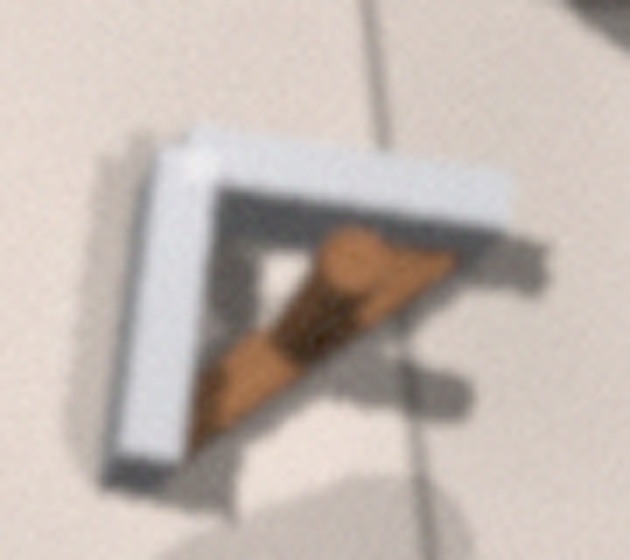

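View pics/tbox.png

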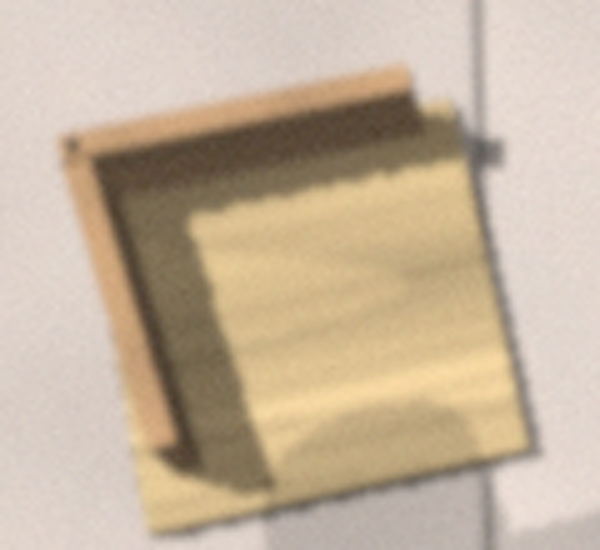

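View pics/ssq.png

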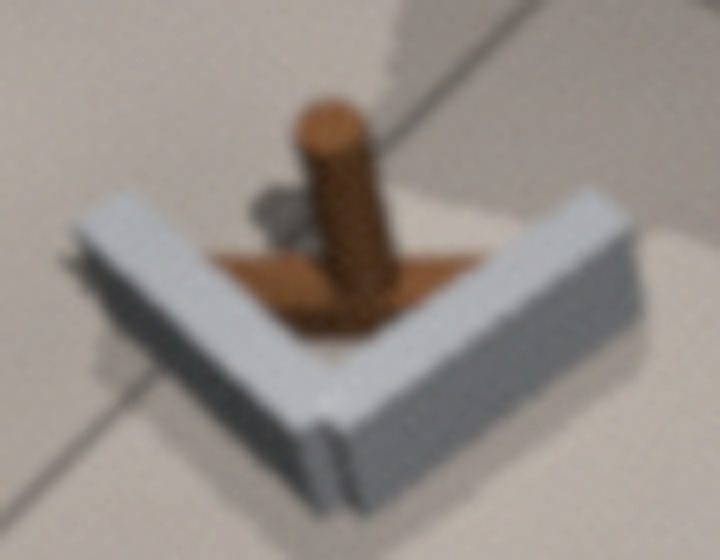

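View pics/sbox.png

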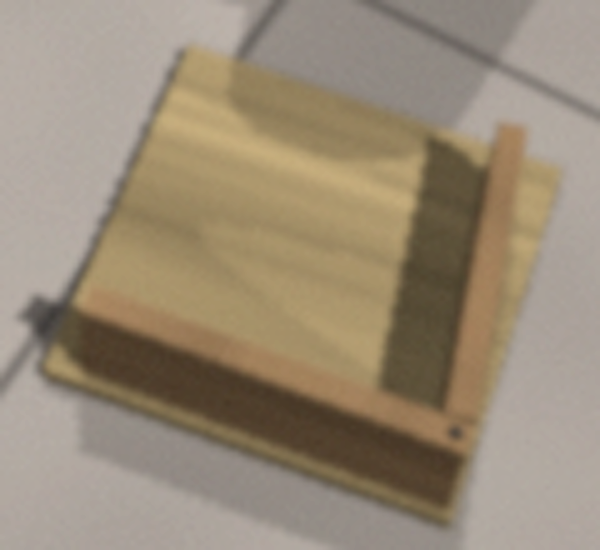

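The crops confirm it: the small square has its post top at top-crop (355,258) → full (420.7,141.9), and scene (211.3,191.0). The legs' notched corner points to the upper left, like the box corner. In the box, the back board runs along the top and the left-hand end board leans in. Next I'll fit poses from the depth clouds and check them across both views.

Run:
```python
from h import *
from scipy.optimize import least_squares
def tri(pt,ps):
    def r(p): return np.r_[np.array(proj("top",p))-pt,np.array(proj("scene",p))-ps]
    s=least_squares(r,[540,-270,80]); return s.x.round(1),s.fun.round(1)
print("post",tri((420.7,141.9),(211.3,191.2)))
# post base visible etc; box hinge dot
print("hinge",tri((190+71/5,105+147/5),(295+455/5,230+432/5)))
print("base corner near-right",tri((190+532/5,105+453/5),(295+187/5,230+48/5)))
print("base corner near-left",tri((190+152/5,105+532/5),(295+562/5,230+170/5)))
for n in("top","scene"):
    W=np.load(n+"W.npy"); z=W[...,2]
    m=(z>42)&(z<56)&(abs(W[...,0]-550)<120)&(abs(W[...,1]+270)<110)
    P=W[m]; print(n,"sq top",m.sum(),P[:,2].mean())
    def dL(q,P=P):
        c,s=np.cos(q[2]),np.sin(q[2]); d=P[:,:2]-q[:2]; x=d@[c,s]; y=d@[-s,c]
        def box(x0,x1,y0,y1):
            dx=np.maximum(np.maximum(x0-x,x-x1),0);dy=np.maximum(np.maximum(y0-y,y-y1),0); return np.hypot(dx,dy)
        return np.minimum(box(43,65,-65,55),box(-65,55,43,65))
    best=min((least_squares(dL,[545,-275,a],loss="soft_l1",f_scale=1) for a in np.arange(-1,1,.1)),key=lambda s:s.cost)
    print(" pose",best.x.round(3),"cost",best.cost, "resid>3:",(best.fun>3).sum())
    m=(z>90)&(z<106)&(abs(W[...,0]-550)<60)&(abs(W[...,1]+270)<60); print(" post",W[m].mean(0).round(1),m.sum())
    m=(z>64)&(z<78)&(W[...,0]>430)&(W[...,0]<660)&(W[...,1]>40)&(W[...,1]<290)
    B=W[m]; print(" boards",m.sum(),B[:,2].mean().round(1)); np.save(n+"B.npy",B)
    m=(z>8)&(z<16)&(W[...,0]>400)&(W[...,0]<700)&(W[...,1]>20)&(W[...,1]<290)
    print(" base rect",cv2.minAreaRect(W[m][:,:2].astype(np.float32)))
    v,u=np.where((z>64)&(z<78)&(W[...,0]>430)&(W[...,0]<660)&(W[...,1]>40)&(W[...,1]<290))
    # split by distance along
    # split: back = far from end
    def two(q,P=B):
        # hinge point inner corner (hx,hy), back dir angle a, end angle b ; strip centre lines offset 7 outward
        hx,hy,th,g=q
        ex=np.array([np.cos(th),np.sin(th)]);ey=np.array([-np.sin(th),np.cos(th)])
        d=P[:,:2]-[hx,hy]; x=d@ex;y=d@ey
        def box(x,y,x0,x1,y0,y1):
            dx=np.maximum(np.maximum(x0-x,x-x1),0);dy=np.maximum(np.maximum(y0-y,y-y1),0); return np.hypot(dx,dy)
        b=box(x,y,0,14,-165,14)
        # end board rotated: free end toward -y by g
        e1=-np.cos(g)*x-np.sin(g)*y; e2=-np.sin(g)*x+np.cos(g)*y
        e=box(e1,e2,0,156,0,14)
        return np.minimum(b,e)
    best=min((least_squares(two,[590,190,a,.1],loss="soft_l1",f_scale=1) for a in np.arange(-.2,.5,.1)),key=lambda s:s.cost)
    print(" corner",best.x.round(3),best.cost,(best.fun>3).sum())
```

```text
post (array([ 545.7, -283.1,   94.7]), array([-1. ,  0.5, -1.1, -0.5]))
hinge (array([598.7, 248.6,  67.9]), array([-0.6,  0.3, -0.5, -0. ]))
base corner near-right (array([447.4,  25.4,  -0.5]), array([-0.6,  0.3, -0.7, -0.1]))
base corner near-left (array([412.3, 222.3,   4.2]), array([-1.1,  0.5, -1.2, -0. ]))
top sq top 838 49.77376445000766
 pose [ 5.43749e+02 -2.84306e+02 -2.06000e-01] cost 838.1427751525878 resid>3: 22
 post [ 542.9 -281.9   99. ] 86
 boards 849 71.2
 base rect ((527.0675048828125, 141.50856018066406), (200.41903686523438, 199.64865112304688), 10.618819236755371)
 corner [5.93054e+02 2.38121e+02 1.76000e-01 1.28000e-01] 7.6273384102416575 0
scene sq top 748 48.23436280179543
 pose [ 5.45378e+02 -2.81091e+02 -2.03000e-01] cost 981.0238091927298 resid>3: 30
 post [ 547.1 -279.    97.5] 66
 boards 979 70.6
 base rect ((530.0125732421875, 144.60728454589844), (201.38343811035156, 199.61053466796875), 10.738913536071777)
 corner [595.291 240.881   6.461  -6.159] 11.550835309784926 0
```

Measured poses:

| Item | Result | Check |
|---|---|---|
| Square | ≈ (544.5, -282.5), yaw -0.205, leg tops at 49, post top at 98 | agrees with the text |
| Box corner | ≈ (594, 239.5), yaw 0.178 | within 8 mm of the mark at (591, 234) |
| End board | about 0.126 | within the stated start range |

I'll hover above the post first, with the jaws along the square's diagonal.

{"method": "send_rows", "body": {"steps": [[1.4,0.7,0.2,0,0,2,50],[2.8,1.4,0.2,0,0,4,50],[4.2,2.1,0.2,0,0,6,50],[5.6,2.8,0,0,0,8,50],[7.0,3.5,-0.4,0,0,9.5,50],[7.3,3.68,-0.8,0,0,10.2,50],[7.3,3.68,-0.8,0,0,10.2,50],[7.3,3.68,-0.8,0,0,10.2,50],[7.3,3.68,-0.8,0,0,10.2,50],[7.3,3.68,-0.8,0,0,10.2,50],[7.3,3.68,-0.8,0,0,10.2,50],[7.3,3.68,-0.8,0,0,10.2,50]], "force": 50}}

```text
time: 1.6
ee_pos: [544.6, -282.5, 199.0]
eef_rot: [0.477, 0.879, -0.0, -0.0]
wrist_force: [-0.5, 0.1, -0.2]
width: 0.588
```

Run:
```python
from h import *
s=env.read_state(); print(s["time"],s["joint_positions"].round(3),s["ee_pos"].round(1),s["eef_rot"].round(4),s["wrist_force"].round(2),s["wrist_torque"].round(3),s["width"])
for n,b in(("scene",(170,110,160,120)),("top",(340,60,160,130))):
    im,d=imaging.camera(n); x,y,w,h=b
    cv2.imwrite(f"pics/{n}1.png",cv2.resize(im[y:y+h,x:x+w],None,fx=4,fy=4)[:,:,::-1])
```

```text
1.6 [-0.479  0.487  0.258  1.343 -0.     0.516] [ 544.6 -282.5  199. ] [ 4.772e-01  8.788e-01 -0.000e+00 -3.000e-04] [-0.51  0.05 -0.21] [-0.017 -0.039 -0.048] 0.5882203744222769
```

View pics/scene1.png

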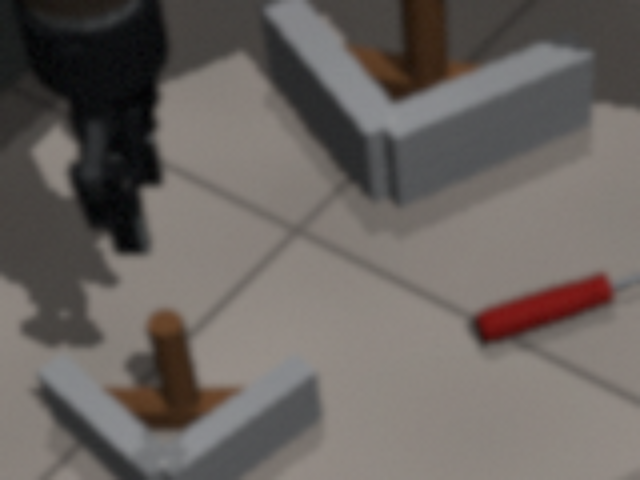

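View pics/top1.png

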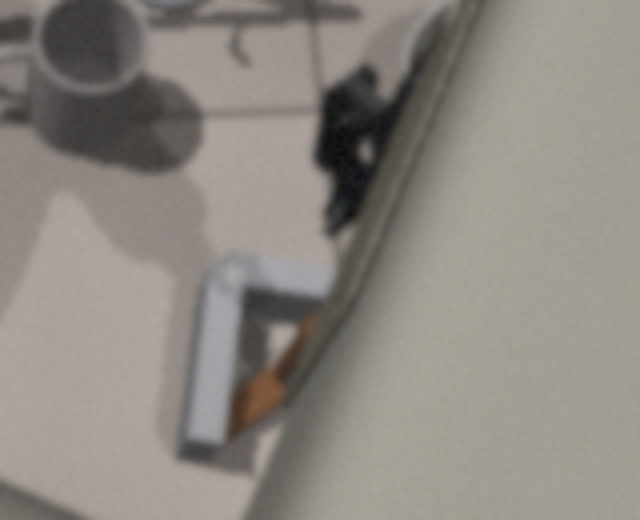

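The gripper is above the post and aligned with the diagonal. Descending now.

{"method": "send_rows", "body": {"steps": [[0,0,-0.8,0,0,0,50],[0,0,-1.6,0,0,0,50],[0,0,-2.0,0,0,0,50],[0,0,-2.3,0,0,0,50],[0,0,-2.6,0,0,0,50],[0,0,-2.9,0,0,0,50],[0,0,-3.0,0,0,0,50],[0,0,-3.0,0,0,0,50]]}}

```text
time: 2.7
ee_pos: [544.7, -282.5, 49.1]
eef_rot: [0.477, 0.879, -0.0, -0.0]
wrist_force: [-0.5, -0.1, 0.0]
width: 0.584
```

Run:
```python
from h import *
s=env.read_state(); print(s["time"],s["ee_pos"].round(1),s["wrist_force"].round(2),s["width"])
print(proj("scene",s["ee_pos"]),proj("scene",[544.5,-282.5,100]))
n="scene";im,d=imaging.camera(n); x,y,w,h=160,140,110,100
cv2.imwrite(f"pics/{n}2.png",cv2.resize(im[y:y+h,x:x+w],None,fx=6,fy=6)[:,:,::-1])
```

```text
2.7 [ 544.7 -282.5   49.1] [-0.48 -0.11  0.02] 0.5844916319216213
(np.float64(213.33951816239323), np.float64(201.8449381501513)) (np.float64(210.3165229298178), np.float64(189.16881376875935))
```

View pics/scene2.png

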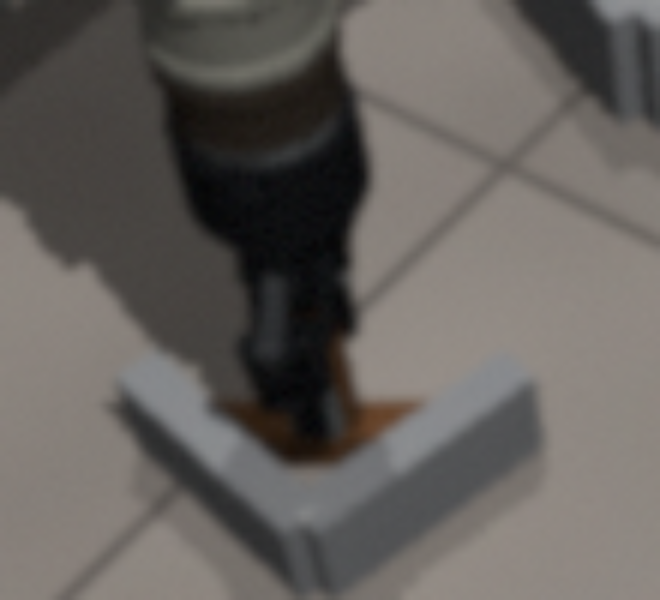

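The fingers straddle the post. Closing and lifting a little.

{"method": "send_rows", "body": {"steps": [[0,0,0,0,0,0,15],[0,0,0,0,0,0,15],[0,0,0,0,0,0,15],[0,0,0,0,0,0,15],[0,0,0,0,0,0,15],[0,0,0,0,0,0,15]], "force": 60}}

```text
time: 3.5
ee_pos: [545.7, -282.7, 50.3]
eef_rot: [0.476, 0.879, 0.0, 0.001]
wrist_force: [1.5, 1.6, 6.0]
width: 0.268
```

{"method": "send_rows", "body": {"steps": [[0,0,0.2,0,0,0,15],[0,0,0.5,0,0,0,15],[0,0,0.9,0,0,0,15],[0,0,1.2,0,0,0,15],[0,0,1.2,0,0,0,15],[0,0,1.2,0,0,0,15]]}}

```text
time: 4.25
ee_pos: [544.3, -282.4, 108.7]
eef_rot: [0.477, 0.879, -0.0, -0.001]
wrist_force: [0.9, -0.1, -4.0]
width: 0.267
```

Run:
```python
from h import *
s=env.read_state(); print(s["time"],s["ee_pos"].round(1),s["wrist_force"].round(2),s["wrist_torque"].round(3),s["width"])
n="scene";im,d=imaging.camera(n); x,y,w,h=160,130,110,100
cv2.imwrite(f"pics/{n}3.png",cv2.resize(im[y:y+h,x:x+w],None,fx=6,fy=6)[:,:,::-1])
```

```text
4.25 [ 544.3 -282.4  108.7] [ 0.91 -0.07 -4.01] [-0.072  0.081  0.036] 0.26697065069496484
```

View pics/scene3.png

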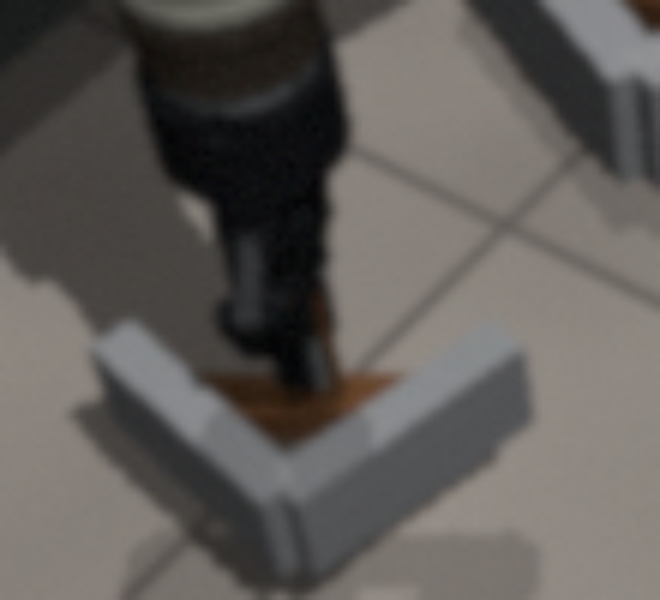

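Lifted: -4 N, matching 0.4 kg. Now carrying it to a high hover over the box's open area, turning by 21.9°.

{"method": "send_rows", "body": {"steps": [[0,0.3,0.4,0,0,0,15],[0,1.0,0.8,0,0,0.2,15],[0,1.8,0.8,0,0,0.5,15],[-0.1,2.6,0.8,0,0,0.8,15],[-0.1,3.4,0.8,0,0,1.1,15],[-0.2,4.2,0.8,0,0,1.4,15],[-0.2,5.0,0.8,0,0,1.7,15],[-0.2,5.8,0.8,0,0,2.0,15],[-0.2,6.6,0.8,0,0,2.19,15],[-0.2,7.4,0.8,0,0,2.19,15],[-0.2,8.0,0.8,0,0,2.19,15],[-0.2,8.3,0.8,0,0,2.19,15],[-0.2,8.3,0.8,0,0,2.19,15],[-0.2,8.3,0.8,0,0,2.19,15],[-0.2,8.3,0.8,0,0,2.19,15]]}}

```text
time: 6.18
ee_pos: [534.8, 131.2, 149.3]
eef_rot: [0.302, 0.953, -0.0, -0.0]
wrist_force: [-0.2, -0.3, -3.6]
width: 0.26
```

```bash
cat >> h.py <<'E'
from scipy.optimize import least_squares
def _box(x,y,x0,x1,y0,y1):
    dx=np.maximum(np.maximum(x0-x,x-x1),0);dy=np.maximum(np.maximum(y0-y,y-y1),0); return np.hypot(dx,dy)
def fitsq(P,q0):
    def dL(q):
        c,s=np.cos(q[2]),np.sin(q[2]); d=P[:,:2]-q[:2]; x=d@[c,s]; y=d@[-s,c]
        return np.minimum(_box(x,y,43,65,-65,55),_box(x,y,-65,55,43,65))
    return least_squares(dL,q0,loss="soft_l1",f_scale=1)
def st():
    s=env.read_state(); print("t",s["time"],"ee",s["ee_pos"].round(2),"F",s["wrist_force"].round(2),"T",s["wrist_torque"].round(3),"w",round(s["width"],3),"q",s["eef_rot"].round(4)); return s
E
python3 - <<'E'
from h import *
s=st(); e=s["ee_pos"]; zt=e[2]-49+50
for n in("scene","top"):
    im,d=imaging.camera(n); cv2.imwrite(f"pics/{n}4.png",cv2.resize(im[80:340,160:460],None,fx=2.2,fy=2.2)[:,:,::-1])
    W=cloud(n,d); m=(abs(W[...,2]-zt)<7)&(abs(W[...,0]-e[0])<110)&(abs(W[...,1]-e[1])<110)&(im.astype(int).max(-1)-im.astype(int).min(-1)<25)&(im.mean(-1)>90)
    P=W[m]; print(n,len(P),P[:,2].mean()); b=fitsq(P,[e[0],e[1],.178]); print(b.x.round(3),b.cost,(b.fun>3).sum())
E
```

```text
t 6.175 ee [534.78 131.24 149.35] F [-0.17 -0.34 -3.63] T [-0.064  0.046  0.034] w 0.26 q [ 3.018e-01  9.534e-01 -2.000e-04 -0.000e+00]
scene 968 148.32868001745663
[5.34395e+02 1.32392e+02 1.76000e-01] 4.1890340519182 0
top 167 148.73841908743407
[5.32752e+02 1.30198e+02 1.69000e-01] 0.6016164313933463 0
```

View pics/scene4.png

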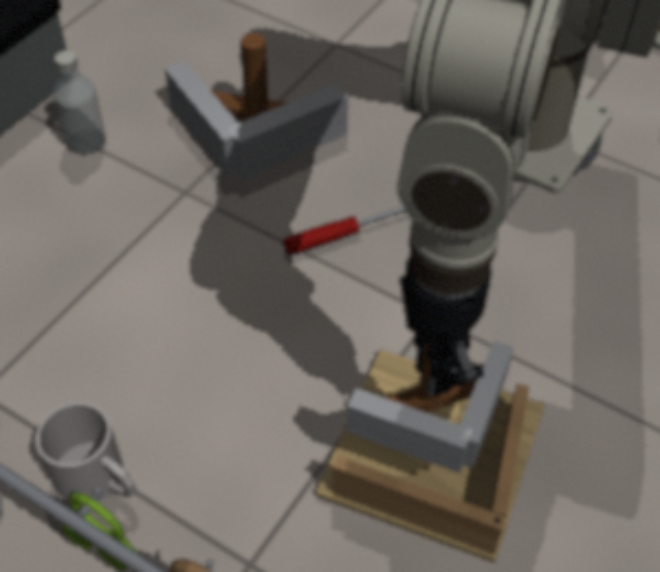

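View pics/top4.png

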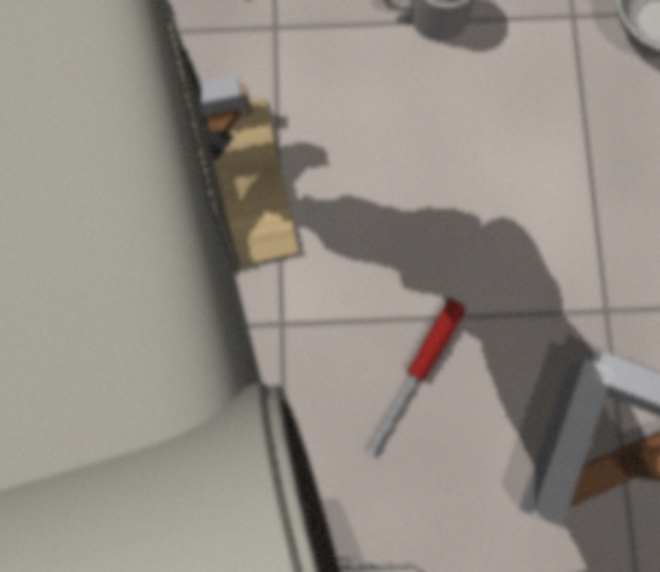

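The square hangs level with yaw 0.176, about 14 mm short of the back board and 31 mm short of the end-board corner. Lowering to just above the base.

{"method": "send_rows", "body": {"steps": [[0,0,-0.5,0,0,0,15],[0,0,-1.0,0,0,0,15],[0,0,-1.4,0,0,0,15],[0,0,-1.6,0,0,0,15],[0,0,-1.68,0,0,0,15],[0,0,-1.68,0,0,0,15],[0,0,-1.68,0,0,0,15]]}}

```text
time: 7.15
ee_pos: [535.5, 132.6, 66.2]
eef_rot: [0.301, 0.954, 0.0, 0.001]
wrist_force: [0.1, -0.0, -3.2]
width: 0.263
```

{"method": "send_rows", "body": {"steps": [[0,0,-0.02,0,0,0,15],[0,0,-0.04,0,0,0,15],[0,0,-0.04,0,0,0,15]]}}

```text
time: 7.52
ee_pos: [534.7, 132.4, 63.3]
eef_rot: [0.301, 0.954, -0.0, -0.0]
wrist_force: [-0.1, 0.0, -3.0]
width: 0.268
```

{"method": "send_rows", "body": {"steps": [[0,0,-0.02,0,0,0,15],[0,0,-0.02,0,0,0,15]]}}

```text
time: 7.78
ee_pos: [534.8, 132.5, 62.3]
eef_rot: [0.301, 0.954, 0.0, 0.0]
wrist_force: [0.5, 0.2, -3.7]
width: 0.266
```

{"method": "send_rows", "body": {"steps": [[0,0,-0.02,0,0,0,15],[0,0,-0.02,0,0,0,15],[0,0,-0.02,0,0,0,15]]}}

```text
time: 8.15
ee_pos: [534.9, 132.5, 62.2]
eef_rot: [0.301, 0.954, 0.0, 0.0]
wrist_force: [-2.5, 0.4, 5.4]
width: 0.27
```

{"method": "send_rows", "body": {"steps": [[0,0,-0.02,0,0,0,15],[0,0,-0.02,0,0,0,15],[0,0,-0.02,0,0,0,15]]}}

```text
time: 8.52
ee_pos: [535.0, 132.6, 62.2]
eef_rot: [0.301, 0.954, 0.0, 0.001]
wrist_force: [-5.1, -0.2, 11.4]
width: 0.266
```

The base is found: contact at TCP z = 62.2 mm, about 8 N/mm. I'll ease to a light contact, then slide toward the back board.

{"method": "send_rows", "body": {"steps": [[0,0,0.03,0,0,0,15],[0.05,0.009,0.03,0,0,0,15],[0.1,0.018,0.03,0,0,0,15],[0.14,0.025,0.03,0,0,0,15],[0.16,0.029,0.03,0,0,0,15],[0.16,0.029,0.03,0,0,0,15]]}}

```text
time: 9.28
ee_pos: [541.5, 133.5, 62.2]
eef_rot: [0.301, 0.954, -0.001, -0.001]
wrist_force: [-7.0, -1.1, 7.8]
width: 0.266
```

{"method": "send_rows", "body": {"steps": [[0.02,0.0035,0,0,0,0,15],[0.04,0.007,0,0,0,0,15],[0.04,0.007,0,0,0,0,15]]}}

```text
time: 9.65
ee_pos: [543.6, 133.8, 62.2]
eef_rot: [0.301, 0.954, -0.001, -0.001]
wrist_force: [-6.0, -1.1, 8.2]
width: 0.269
```

```bash
python3 -c "
from h import *
st()"
```

```text
t 9.65 ee [543.55 133.83  62.18] F [-6.04 -1.08  8.2 ] T [-0.574  1.352 -0.085] w 0.269 q [ 3.010e-01  9.536e-01 -8.000e-04 -1.000e-03]
```

{"method": "send_rows", "body": {"steps": [[0,0,0.02,0,0,0,15],[0,0,0.02,0,0,0,15]]}}

```text
time: 9.9
ee_pos: [545.0, 134.2, 62.3]
eef_rot: [0.301, 0.954, 0.0, 0.0]
wrist_force: [-1.0, -0.5, -1.7]
width: 0.262
```

```bash
python3 -c "
from h import *
st()"
```

```text
t 9.9 ee [544.99 134.24  62.28] F [-1.04 -0.51 -1.68] T [-0.144  0.118 -0.068] w 0.262 q [0.301  0.9536 0.     0.    ]
```

{"method": "send_rows", "body": {"steps": [[0.02,0.0035,0,0,0,0,15],[0.04,0.007,0,0,0,0,15],[0.04,0.007,0,0,0,0,15]]}}

```text
time: 10.28
ee_pos: [546.9, 134.6, 62.5]
eef_rot: [0.301, 0.954, 0.0, -0.0]
wrist_force: [0.1, 0.1, -3.2]
width: 0.272
```

{"method": "send_rows", "body": {"steps": [[0.02,0.0035,0,0,0,0,15],[0.02,0.0035,0,0,0,0,15]]}}

```text
time: 10.52
ee_pos: [547.7, 134.8, 62.6]
eef_rot: [0.301, 0.954, -0.0, -0.0]
wrist_force: [-0.4, -0.1, -4.4]
width: 0.264
```

```bash
python3 -c "
from h import *
st()"
```

```text
t 10.525 ee [547.7  134.76  62.64] F [-0.42 -0.13 -4.37] T [-0.137  0.167  0.044] w 0.264 q [ 3.009e-01  9.536e-01 -1.000e-04 -2.000e-04]
```

{"method": "send_rows", "body": {"steps": [[0.02,0.0035,-0.005,0,0,0,15],[0.02,0.0035,-0.005,0,0,0,15]]}}

```text
time: 10.78
ee_pos: [547.9, 134.8, 62.4]
eef_rot: [0.301, 0.954, -0.001, -0.001]
wrist_force: [-3.1, 0.1, -2.0]
width: 0.268
```

{"method": "send_rows", "body": {"steps": [[0.02,0.0035,-0.005,0,0,0,15],[0.02,0.0035,-0.005,0,0,0,15]]}}

```text
time: 11.02
ee_pos: [548.0, 134.8, 62.3]
eef_rot: [0.301, 0.954, -0.001, -0.001]
wrist_force: [-6.3, -1.0, 1.2]
width: 0.262
```

{"method": "send_rows", "body": {"steps": [[0.02,0.0035,0,0,0,0,15],[0.02,0.0035,0,0,0,0,15]]}}

```text
time: 11.28
ee_pos: [548.0, 134.8, 62.2]
eef_rot: [0.301, 0.954, -0.001, -0.002]
wrist_force: [-9.1, -1.2, 4.3]
width: 0.259
```

```bash
python3 -c "
from h import *
st()"
```

```text
t 11.275 ee [547.96 134.84  62.24] F [-9.09 -1.2   4.32] T [-0.515  1.792  0.147] w 0.259 q [ 0.3007  0.9537 -0.0013 -0.0024]
```

The back board is found, with a contact stiffness of about 3 N/mm. The contact's moment is small, so the leg lies flush. I'll relax to about 4 N and slide along it toward the end board.

{"method": "send_rows", "body": {"steps": [[-0.03,-0.005,0.01,0,0,0,15],[-0.048,0.094,0.01,0,0,0,15],[-0.057,0.143,0.01,0,0,0,15],[-0.065,0.192,0.01,0,0,0,15],[-0.065,0.192,0.01,0,0,0,15]]}}

```text
time: 11.9
ee_pos: [546.2, 144.0, 62.2]
eef_rot: [0.301, 0.954, -0.002, -0.001]
wrist_force: [-5.3, -2.9, -2.3]
width: 0.266
```

```bash
python3 -c "
from h import *
st()"
```

```text
t 11.9 ee [546.22 144.01  62.21] F [-5.35 -2.89 -2.31] T [-0.924  1.073  0.088] w 0.266 q [ 3.011e-01  9.536e-01 -1.600e-03 -9.000e-04]
```

{"method": "send_rows", "body": {"steps": [[-0.009,0.049,0,0,0,0,15],[-0.018,0.098,0,0,0,0,15],[-0.018,0.098,0,0,0,0,15]]}}

```text
time: 12.28
ee_pos: [545.5, 148.6, 62.2]
eef_rot: [0.301, 0.954, -0.002, -0.001]
wrist_force: [-4.3, -4.1, -1.6]
width: 0.267
```

{"method": "send_rows", "body": {"steps": [[-0.0045,0.025,0,0,0,0,15],[-0.009,0.049,0,0,0,0,15],[-0.009,0.049,0,0,0,0,15]]}}

```text
time: 12.65
ee_pos: [545.3, 149.7, 62.3]
eef_rot: [0.302, 0.953, -0.003, -0.0]
wrist_force: [-3.8, -7.4, -1.4]
width: 0.265
```

```bash
cat >> h.py <<'E'
def bx(th=.178):
    s=st(); F=s["wrist_force"]; c,n=np.cos(th),np.sin(th); p=s["ee_pos"]-np.array([541.5,164,0])
    print("box F",round(F[0]*c+F[1]*n,2),round(-F[0]*n+F[1]*c,2),"Tz",s["wrist_torque"][2].round(3),"pos",round(p[0]*c+p[1]*n,2),round(-p[0]*n+p[1]*c,2)); return s
E
python3 -c "
from h import *
bx()"
```

```text
t 12.65 ee [545.3  149.69  62.33] F [-3.81 -7.38 -1.37] T [-1.716  0.928  0.188] w 0.265 q [ 0.3016  0.9534 -0.0029 -0.    ]
box F -5.06 -6.59 Tz 0.188 pos 1.21 -14.76
```

End-board contact. Now turning the board out in small steps, watching the force.

{"method": "send_rows", "body": {"steps": [[-0.0036,0.02,0,0,0,0,15],[-0.0072,0.04,0,0,0,0,15],[-0.0072,0.04,0,0,0,0,15]]}}

```text
time: 13.02
ee_pos: [545.0, 151.6, 62.3]
eef_rot: [0.302, 0.953, -0.003, -0.0]
wrist_force: [-3.3, -8.0, -0.8]
width: 0.268
```

```bash
python3 -c "
from h import *
bx()"
```

```text
t 13.025 ee [544.97 151.59  62.33] F [-3.31 -8.04 -0.79] T [-1.775  0.851  0.174] w 0.268 q [ 0.3017  0.9534 -0.0029 -0.    ]
box F -4.68 -7.33 Tz 0.174 pos 1.22 -12.83
```

{"method": "send_rows", "body": {"steps": [[-0.0036,0.02,0,0,0,0,15],[-0.0072,0.04,0,0,0,0,15],[-0.0072,0.04,0,0,0,0,15]]}}

```text
time: 13.4
ee_pos: [544.5, 153.6, 62.3]
eef_rot: [0.302, 0.953, -0.003, -0.0]
wrist_force: [-3.7, -7.9, -1.7]
width: 0.265
```

```bash
python3 -c "
from h import *
bx()"
```

```text
t 13.4 ee [544.55 153.58  62.32] F [-3.67 -7.88 -1.66] T [-1.764  0.92   0.146] w 0.265 q [ 3.017e-01  9.534e-01 -3.000e-03 -1.000e-04]
box F -5.01 -7.11 Tz 0.146 pos 1.16 -10.79
```

The board is turning at a steady 7 N.

{"method": "send_rows", "body": {"steps": [[-0.0036,0.02,0,0,0,0,15],[-0.0072,0.04,0,0,0,0,15],[-0.0108,0.06,0,0,0,0,15],[-0.0108,0.06,0,0,0,0,15]]}}

```text
time: 13.9
ee_pos: [544.0, 156.6, 62.3]
eef_rot: [0.302, 0.953, -0.003, -0.0]
wrist_force: [-3.8, -7.6, -1.0]
width: 0.265
```

{"method": "send_rows", "body": {"steps": [[-0.0036,0.02,0,0,0,0,15],[-0.0072,0.04,0,0,0,0,15],[-0.0072,0.04,0,0,0,0,15]]}}

```text
time: 14.28
ee_pos: [543.7, 158.7, 62.3]
eef_rot: [0.302, 0.953, -0.003, -0.0]
wrist_force: [-3.8, -7.0, -1.4]
width: 0.262
```

```bash
cat >> h.py <<'E'
def look(tag):
    s=env.read_state(); e=s["ee_pos"]; n="scene"; im,d=imaging.camera(n)
    c=cv2.resize(im[220:350,290:420],None,fx=5,fy=5,interpolation=cv2.INTER_CUBIC)[:,:,::-1]; cv2.imwrite(f"pics/{tag}.png",cv2.convertScaleAbs(c,alpha=1.4))
    W=cloud(n,d); I=im.astype(int); sat=I.max(-1)-I.min(-1); near=(abs(W[...,0]-e[0])<120)&(abs(W[...,1]-e[1])<130)
    P=W[near&(abs(W[...,2]-61)<5)&(sat<25)&(im.mean(-1)>80)]
    b=fitsq(P,[e[0],e[1],.178]); print("square",len(P),b.x.round(4),b.cost.round(2),(b.fun>3).sum())
    th=b.x[2]; print(" heel",(b.x[:2]+65*np.array([np.cos(th)-np.sin(th),np.cos(th)+np.sin(th)])).round(2))
    B=W[near&(abs(W[...,2]-70.7)<3)&(sat>25)]
    def two(q):
        hx,hy,th,g=q; d=B[:,:2]-[hx,hy]; x=d@[np.cos(th),np.sin(th)]; y=d@[-np.sin(th),np.cos(th)]
        e1=-np.cos(g)*x-np.sin(g)*y; e2=-np.sin(g)*x+np.cos(g)*y
        return np.minimum(_box(x,y,0,14,-165,14),_box(e1,e2,0,156,0,14))
    q=least_squares(two,[595.3,240.9,.178,.05],loss="soft_l1",f_scale=1); print("corner,angle",len(B),q.x.round(4),q.cost.round(2),(q.fun>3).sum())
E
python3 -c "
from h import *
bx();look('s5')"
```

```text
t 14.275 ee [543.68 158.66  62.32] F [-3.76 -6.97 -1.41] T [-1.686  0.862  0.131] w 0.262 q [ 3.017e-01  9.534e-01 -2.900e-03 -1.000e-04]
box F -4.94 -6.2 Tz 0.131 pos 1.2 -5.64
square 726 [5.424692e+02 1.593778e+02 1.665000e-01] 1.69 0
 heel [595.8  234.25]
corner,angle 811 [5.953058e+02 2.409871e+02 1.760000e-01 4.880000e-02] 3.22 0
```

View pics/s5.png

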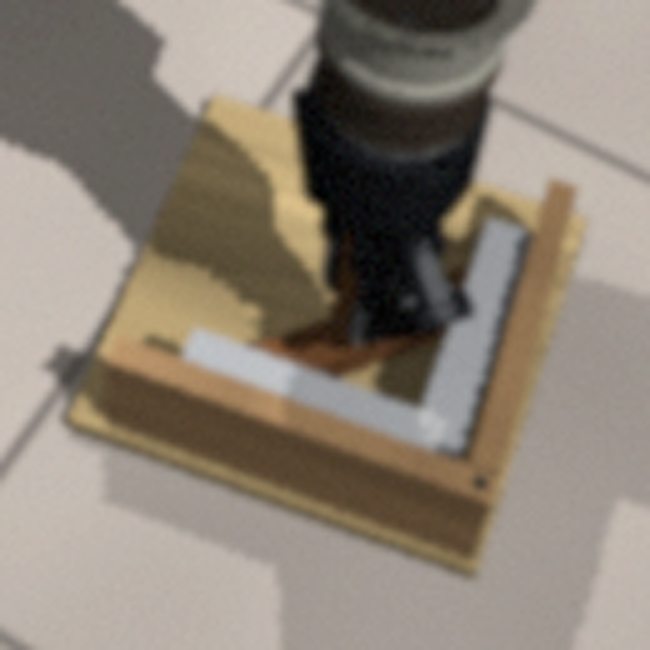

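The square lies along the back board. The end board is at 0.049 rad, with about 6.5 mm to go. Continuing.

{"method": "send_rows", "body": {"steps": [[-0.0036,0.02,0,0,0,0,15],[-0.0072,0.04,0,0,0,0,15],[-0.0108,0.06,0,0,0,0,15],[-0.0108,0.06,0,0,0,0,15]]}}

```text
time: 14.82
ee_pos: [543.1, 161.7, 62.3]
eef_rot: [0.302, 0.953, -0.003, -0.0]
wrist_force: [-5.8, -8.3, -0.7]
width: 0.266
```

```bash
python3 -c "
from h import *
bx()"
```

```text
t 14.825 ee [543.1  161.71  62.28] F [-5.82 -8.3  -0.74] T [-1.62   0.885  0.16 ] w 0.266 q [ 3.016e-01  9.534e-01 -2.900e-03 -1.000e-04]
box F -7.2 -7.14 Tz 0.16 pos 1.17 -2.54
```

{"method": "send_rows", "body": {"steps": [[-0.0036,0.02,0,0,0,0,15],[-0.0054,0.03,0,0,0,0,15],[-0.0054,0.03,0,0,0,0,15]]}}

```text
time: 15.2
ee_pos: [542.9, 163.2, 62.3]
eef_rot: [0.302, 0.953, -0.003, -0.0]
wrist_force: [-4.5, -8.1, -1.6]
width: 0.267
```

```bash
python3 -c "
from h import *
bx()"
```

```text
t 15.2 ee [542.86 163.15  62.29] F [-4.53 -8.08 -1.58] T [-1.708  0.905  0.18 ] w 0.267 q [ 3.016e-01  9.534e-01 -2.900e-03 -1.000e-04]
box F -5.89 -7.15 Tz 0.18 pos 1.19 -1.08
```

{"method": "send_rows", "body": {"steps": [[-0.0036,0.02,0,0,0,0,15],[-0.0036,0.02,0,0,0,0,15]]}}

```text
time: 15.45
ee_pos: [542.7, 164.2, 62.3]
eef_rot: [0.302, 0.953, -0.003, -0.0]
wrist_force: [-4.2, -8.0, -1.8]
width: 0.266
```

```bash
python3 -c "
from h import *
bx()"
```

```text
t 15.45 ee [542.69 164.2   62.3 ] F [-4.17 -8.02 -1.82] T [-1.67   0.843  0.196] w 0.266 q [ 3.016e-01  9.534e-01 -2.800e-03 -1.000e-04]
box F -5.52 -7.16 Tz 0.196 pos 1.2 -0.02
```

{"method": "send_rows", "body": {"steps": [[-0.0018,0.01,0,0,0,0,15],[-0.0018,0.01,0,0,0,0,15]]}}

```text
time: 15.7
ee_pos: [542.6, 164.3, 62.3]
eef_rot: [0.302, 0.953, -0.003, 0.0]
wrist_force: [-3.3, -9.1, -1.9]
width: 0.262
```

{"method": "send_rows", "body": {"steps": [[-0.0018,0.01,0,0,0,0,15],[-0.0018,0.01,0,0,0,0,15]]}}

```text
time: 15.95
ee_pos: [542.6, 164.3, 62.3]
eef_rot: [0.302, 0.953, -0.004, 0.0]
wrist_force: [-4.3, -10.0, -1.5]
width: 0.267
```

```bash
python3 -c "
from h import *
bx()
look('s6')"
```

```text
t 15.95 ee [542.64 164.34  62.33] F [ -4.26 -10.03  -1.51] T [-2.064  0.782  0.238] w 0.267 q [ 3.018e-01  9.533e-01 -3.500e-03  3.000e-04]
box F -5.96 -9.12 Tz 0.238 pos 1.18 0.14
square 661 [5.411319e+02 1.648702e+02 1.680000e-01] 0.17 0
 heel [594.34 239.83]
corner,angle 819 [5.953890e+02 2.414064e+02 1.738000e-01 8.600000e-03] 60.84 1
```

View pics/s6.png

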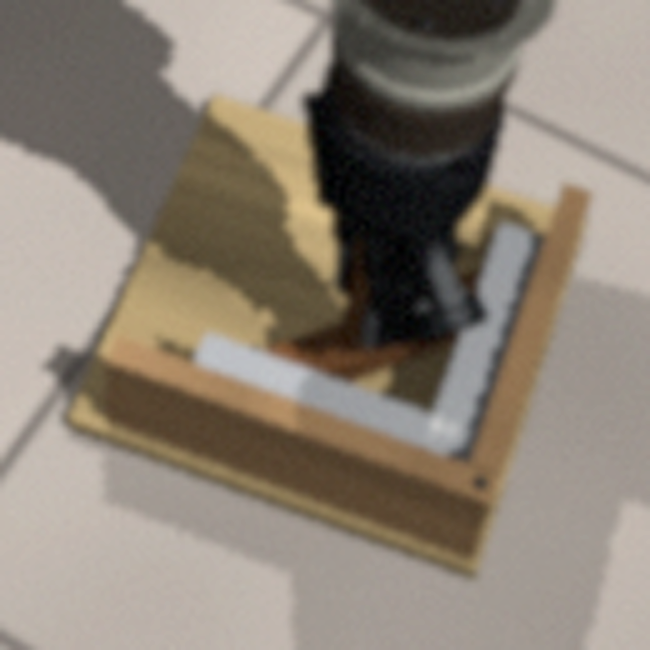

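Motion has stopped at the hinge end, so both legs are against the boards. I'll ease the grip so the square can self-align, and raise both forces toward 10 N.

{"method": "send_rows", "body": {"steps": [[0.008,0.002,0,0,0,0,15],[0.012,0.002,0,0,0,0,15]], "force": 35}}

```text
time: 16.25
ee_pos: [542.7, 164.3, 62.3]
eef_rot: [0.302, 0.953, -0.004, -0.0]
wrist_force: [-5.5, -10.6, 0.5]
width: 0.264
```

```bash
python3 -c "
from h import *
bx()"
```

```text
t 16.25 ee [542.65 164.35  62.35] F [ -5.48 -10.65   0.51] T [-2.095  1.117  0.178] w 0.264 q [ 3.019e-01  9.533e-01 -3.700e-03 -3.000e-04]
box F -7.28 -9.51 Tz 0.178 pos 1.2 0.14
```

{"method": "send_rows", "body": {"steps": [[0.008,0.006,0,0,0,0,15],[0.008,0.006,0,0,0,0,15]]}}

```text
time: 16.5
ee_pos: [542.6, 164.3, 62.3]
eef_rot: [0.302, 0.953, -0.004, -0.001]
wrist_force: [-6.0, -11.8, 1.3]
width: 0.265
```

```bash
python3 -c "
from h import *
bx()"
```

```text
t 16.5 ee [542.62 164.35  62.31] F [ -6.01 -11.82   1.29] T [-2.173  1.233  0.279] w 0.265 q [ 3.020e-01  9.533e-01 -4.100e-03 -6.000e-04]
box F -8.01 -10.56 Tz 0.279 pos 1.16 0.14
```

About 8 and 10.5 N. I'll hold while averaging several pictures to check flushness.

{"method": "send_rows", "body": {"steps": [[0.004,0.001,0,0,0,0,15],[0.008,0.001,0,0,0,0,15],[0.008,0.001,0,0,0,0,15],[0.008,0.001,0,0,0,0,15],[0.008,0.001,0,0,0,0,15],[0.008,0.001,0,0,0,0,15],[0.008,0.001,0,0,0,0,15],[0.008,0.001,0,0,0,0,15],[0.008,0.001,0,0,0,0,15],[0.008,0.001,0,0,0,0,15]]}}

```text
time: 17.75
ee_pos: [542.6, 164.4, 62.4]
eef_rot: [0.302, 0.953, -0.004, -0.001]
wrist_force: [-8.0, -11.8, 2.2]
width: 0.265
```

```bash
cat >> h.py <<'E'
def precise(tag,N=8):
    n="scene"; L=[imaging.camera(n) for _ in range(N)]
    im=np.mean([l[0] for l in L],0); D=np.median([l[1] for l in L],0); np.savez(tag+".npz",im=im,D=D)
    W=cloud(n,D); sat=im.max(-1)-im.min(-1); near=(abs(W[...,0]-545)<130)&(abs(W[...,1]-160)<140)
    P=W[near&(abs(W[...,2]-61)<4)&(sat<25)]; B=W[near&(abs(W[...,2]-70.7)<3)&(sat>25)]
    def rect(P): 
        return cv2.fitLine(P[:,:2].astype(np.float32),cv2.DIST_HUBER,0,.01,.01).ravel()
    o=np.array([541.5,164.]);c,s=np.cos(.176),np.sin(.176)
    def loc(P): d=P[:,:2]-o; return np.stack([d@[c,s],d@[-s,c]],1)
    p=loc(P);b=loc(B)
    for nm,q in(("sq x-leg",p[(p[:,1]<35)&(p[:,0]>35)&(p[:,1]>-60)]),("sq y-leg",p[(p[:,0]<35)&(p[:,1]>35)&(p[:,0]>-60)]),("back",b[(b[:,1]<60)&(b[:,1]>-90)&(b[:,0]>55)]),("end",b[(b[:,0]<60)&(b[:,0]>-80)&(b[:,1]>55)])):
        r=rect(q); a=np.arctan2(r[1],r[0]); 
        a=(a+np.pi/4)%np.pi-np.pi/4; a=a if a<np.pi/4 else a-np.pi/2
        print(nm,len(q),"angle",round(.176+a,4),"centre",r[2:].round(2))
E
python3 -c "
from h import *
bx();precise('p1');bx()"
```

```text
t 17.75 ee [542.65 164.37  62.35] F [ -7.95 -11.82   2.25] T [-2.144  1.309  0.248] w 0.265 q [ 3.019e-01  9.533e-01 -4.200e-03 -9.000e-04]
box F -9.92 -10.22 Tz 0.248 pos 1.19 0.16
sq x-leg 289 angle 0.1809 centre [ 52.51 -12.24]
sq y-leg 331 angle 0.1866 centre [-11.13  55.66]
back 421 angle 0.1725 centre [ 73.91 -14.68]
end 339 angle 0.1782 centre [-7.45 73.33]
t 18.15 ee [542.65 164.34  62.32] F [ -7.42 -11.31   2.8 ] T [-2.209  1.409  0.215] w 0.26 q [ 3.019e-01  9.533e-01 -4.200e-03 -9.000e-04]
box F -9.3 -9.82 Tz 0.215 pos 1.19 0.14
```

Forces are about 10 N on both boards, and the fitted leg and board angles agree within 0.015 rad. Holding longer.

{"method": "send_rows", "body": {"steps": [[0,0,0,0,0,0,15],[0,0,0,0,0,0,15],[0,0,0,0,0,0,15],[0,0,0,0,0,0,15],[0,0,0,0,0,0,15],[0,0,0,0,0,0,15],[0,0,0,0,0,0,15],[0,0,0,0,0,0,15],[0,0,0,0,0,0,15],[0,0,0,0,0,0,15],[0,0,0,0,0,0,15],[0,0,0,0,0,0,15],[0,0,0,0,0,0,15],[0,0,0,0,0,0,15],[0,0,0,0,0,0,15],[0,0,0,0,0,0,15]]}}

```text
time: 20.15
ee_pos: [542.6, 164.4, 62.3]
eef_rot: [0.302, 0.953, -0.004, -0.001]
wrist_force: [-7.7, -11.5, 1.6]
width: 0.269
```

```bash
python3 -c "
from h import *
bx();precise('p2',12);bx()"
```

```text
t 20.15 ee [542.63 164.35  62.3 ] F [ -7.73 -11.51   1.59] T [-2.176  1.321  0.239] w 0.269 q [ 3.019e-01  9.533e-01 -4.200e-03 -9.000e-04]
box F -9.65 -9.96 Tz 0.239 pos 1.17 0.15
sq x-leg 291 angle 0.1852 centre [ 52.26 -11.98]
sq y-leg 328 angle 0.1867 centre [-11.45  55.64]
back 423 angle 0.1755 centre [ 74.   -14.49]
end 340 angle 0.1774 centre [-7.32 73.4 ]
t 20.75 ee [542.64 164.36  62.32] F [ -7.62 -11.25   2.1 ] T [-2.173  1.395  0.257] w 0.268 q [ 3.019e-01  9.533e-01 -4.200e-03 -9.000e-04]
box F -9.49 -9.72 Tz 0.257 pos 1.19 0.15
```

{"method": "send_rows", "body": {"steps": [[-0.014,-0.022,0,0,0,0,15],[-0.02,-0.03,0,0,0,0,15],[-0.02,-0.03,0,0,0,0,15]]}}

```text
time: 21.12
ee_pos: [542.7, 164.3, 62.2]
eef_rot: [0.302, 0.953, -0.003, -0.0]
wrist_force: [-4.3, -7.2, -1.4]
width: 0.263
```

```bash
python3 -c "
from h import *
bx()"
```

```text
t 21.125 ee [542.65 164.27  62.23] F [-4.31 -7.23 -1.39] T [-1.532  0.931  0.229] w 0.263 q [ 3.016e-01  9.534e-01 -2.700e-03 -4.000e-04]
box F -5.52 -6.35 Tz 0.229 pos 1.18 0.06
```

Held for more than 4 s at about 10 N. Unloading further before opening.

{"method": "send_rows", "body": {"steps": [[-0.012,-0.02,0,0,0,0,15],[-0.022,-0.036,0,0,0,0,15],[-0.022,-0.036,0,0,0,0,15]]}}

```text
time: 21.5
ee_pos: [542.6, 164.3, 62.4]
eef_rot: [0.301, 0.954, -0.001, 0.0]
wrist_force: [-0.8, -4.9, -5.1]
width: 0.269
```

```bash
python3 -c "
from h import *
bx()"
```

```text
t 21.5 ee [542.57 164.27  62.36] F [-0.83 -4.94 -5.06] T [-1.218  0.504  0.118] w 0.269 q [ 3.011e-01  9.536e-01 -8.000e-04  0.000e+00]
box F -1.69 -4.71 Tz 0.118 pos 1.1 0.08
```

{"method": "send_rows", "body": {"steps": [[0.008,-0.015,-0.008,0,0,0,15],[0.008,-0.015,-0.008,0,0,0,15]]}}

```text
time: 21.75
ee_pos: [542.6, 164.2, 62.3]
eef_rot: [0.301, 0.954, -0.0, -0.0]
wrist_force: [-3.8, -2.4, -3.8]
width: 0.267
```

```bash
python3 -c "
from h import *
bx()"
```

```text
t 21.75 ee [542.63 164.17  62.27] F [-3.81 -2.44 -3.84] T [-0.889  0.912  0.122] w 0.267 q [ 3.009e-01  9.537e-01 -2.000e-04 -4.000e-04]
box F -4.18 -1.73 Tz 0.122 pos 1.14 -0.03
```

Low forces remain. Lowering a hair and opening.

{"method": "send_rows", "body": {"steps": [[-0.006,-0.001,-0.006,0,0,0,15],[-0.006,-0.001,-0.006,0,0,0,30],[-0.006,-0.001,-0.006,0,0,0,45],[-0.006,-0.001,-0.006,0,0,0,45],[-0.006,-0.001,-0.006,0,0,0,45],[-0.006,-0.001,-0.006,0,0,0,45]]}}

```text
time: 22.5
ee_pos: [543.0, 164.2, 62.2]
eef_rot: [0.301, 0.954, 0.0, 0.0]
wrist_force: [0.7, -0.0, -0.3]
width: 0.524
```

```bash
python3 -c "
from h import *
bx();look('s7')"
```

```text
t 22.5 ee [542.97 164.22  62.21] F [ 0.74 -0.   -0.3 ] T [ 0.002  0.038 -0.01 ] w 0.524 q [3.009e-01 9.536e-01 2.000e-04 1.000e-04]
box F 0.73 -0.13 Tz -0.01 pos 1.48 -0.04
square 649 [5.413602e+02 1.649933e+02 1.702000e-01] 0.4 0
 heel [594.41 240.06]
corner,angle 822 [5.955047e+02 2.410354e+02 1.725000e-01 5.800000e-03] 61.59 1
```

View pics/s7.png

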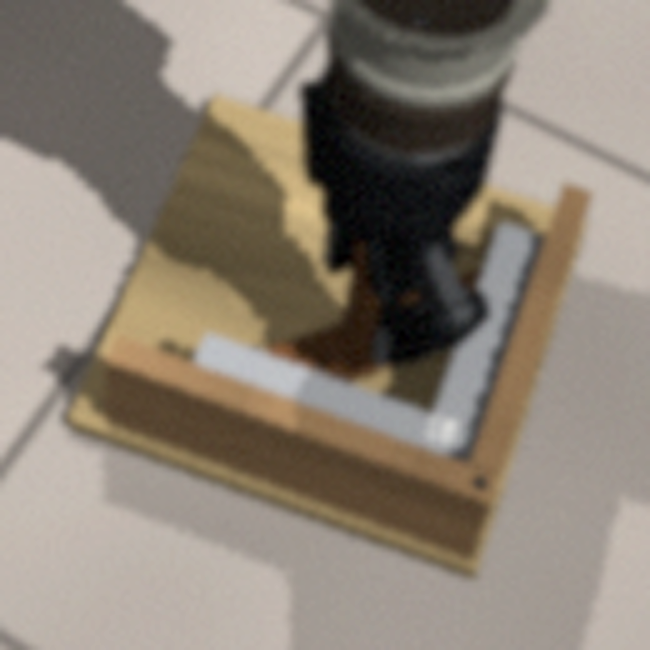

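Released and unchanged, with wrist force about 0. Retreating straight up, then aside so the top camera can see.

{"method": "send_rows", "body": {"steps": [[0,0,0.2,0,0,0,45],[0,0,0.5,0,0,0,45],[0,0,1.0,0,0,0,45],[0,0,1.6,0,0,0,45],[0,0,2.4,0,0,0,45],[-1.0,-1.0,3.0,0,0,0,45],[-2.0,-2.0,3.0,0,0,0,45],[-3.0,-3.0,3.0,0,0,0,45],[-3.5,-4.0,3.0,0,0,0,45],[-3.5,-5.0,3.0,0,0,0,45],[-3.5,-6.0,3.0,0,0,0,45],[-3.5,-6.0,3.0,0,0,0,45],[-3.5,-6.0,3.0,0,0,0,45]]}}

```text
time: 24.18
ee_pos: [367.8, -135.9, 212.8]
eef_rot: [0.301, 0.953, 0.0, 0.0]
wrist_force: [0.5, 0.2, -0.4]
width: 0.526
```

Run:
```python
from h import *
st()
precise('p3',10)
W=np.load("p3.npz"); 
ims=[imaging.camera("top") for _ in range(6)]
im=np.mean([i[0] for i in ims],0); c=cv2.resize(im[105:215,190:310].astype(np.uint8),None,fx=5.5,fy=5.5,interpolation=cv2.INTER_CUBIC)[:,:,::-1]; cv2.imwrite("pics/top8.png",cv2.convertScaleAbs(c,alpha=1.3))
cv2.imwrite("pics/top8f.png",im[:,:,::-1])
D=np.median([i[1] for i in ims],0); Wt=cloud("top",D); sat=im.max(-1)-im.min(-1); near=(abs(Wt[...,0]-545)<130)&(abs(Wt[...,1]-160)<140)
P=Wt[near&(abs(Wt[...,2]-61.5)<4)&(sat<25)]; b=fitsq(P,[541,164,.178]); th=b.x[2]
print("top sq",len(P),P[:,2].mean(),b.x.round(4),b.cost, "heel",(b.x[:2]+65*np.array([np.cos(th)-np.sin(th),np.cos(th)+np.sin(th)])).round(2))
B=Wt[near&(abs(Wt[...,2]-71.5)<3)&(sat>25)]
def two(q):
    hx,hy,th,g=q; d=B[:,:2]-[hx,hy]; x=d@[np.cos(th),np.sin(th)]; y=d@[-np.sin(th),np.cos(th)]
    e1=-np.cos(g)*x-np.sin(g)*y; e2=-np.sin(g)*x+np.cos(g)*y
    from h import _box
    return np.minimum(_box(x,y,0,14,-165,14),_box(e1,e2,0,156,0,14))
q=least_squares(two,[593,238,.178,.0],loss="soft_l1",f_scale=1); print("top corner",len(B),q.x.round(4),q.cost)
```

```text
t 24.175 ee [ 367.79 -135.92  212.84] F [ 0.52  0.21 -0.4 ] T [ 0.013  0.002 -0.024] w 0.526 q [3.015e-01 9.535e-01 2.000e-04 5.000e-04]
sq x-leg 290 angle 0.1889 centre [ 52.43 -12.01]
sq y-leg 351 angle 0.1848 centre [-11.1  54.9]
back 436 angle 0.1792 centre [ 73.89 -14.08]
end 341 angle 0.1818 centre [-7.05 73.13]
top sq 882 61.841674224007804 [5.409580e+02 1.623378e+02 1.762000e-01] 371.6308004514567 heel [593.56 237.72]
top corner 784 [ 5.927447e+02  2.378042e+02  1.817000e-01 -1.200000e-03] 439.34894823609017[ WARN:0@17.573] global loadsave.cpp:1063 imwrite_ Unsupported depth image for selected encoder is fallbacked to CV_8U.
```

View pics/top8.png

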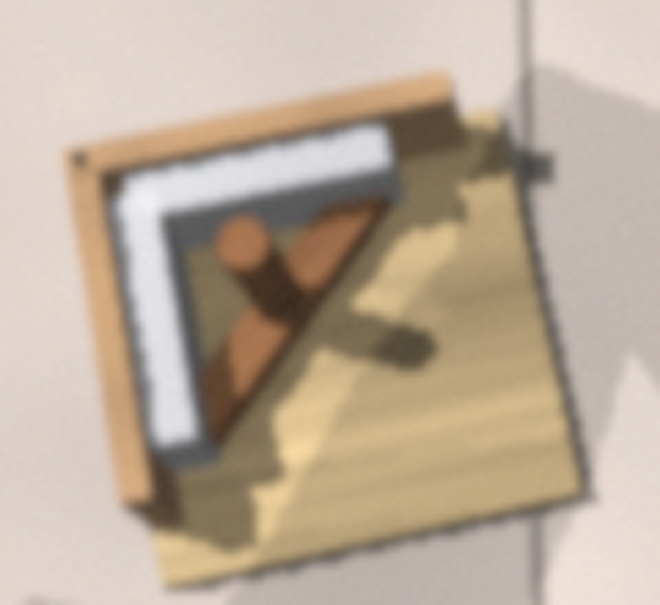

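View pics/top8f.png

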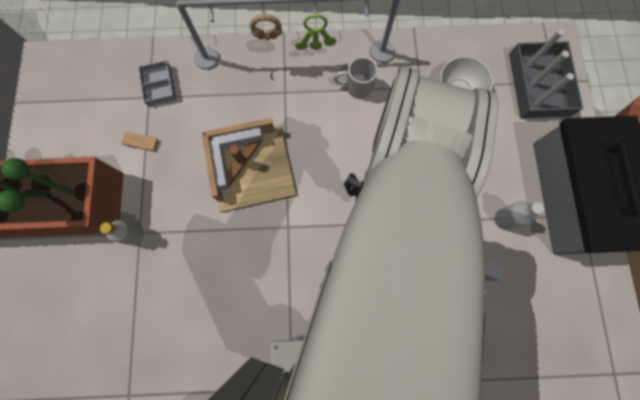

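The top view shows both legs seated evenly along the boards. The heel is within 1 mm of the fitted corner, the end-board angle is about 0, and the square's yaw is within 0.006 rad of the boards.

```bash
python3 -c "
from h import *
print(env.sign_off())"
```

```text
the job is handed in; nothing more can be done
None
```

I lifted the smaller square by its post, set it on the base, and found the back board and then the end board by touch. I pushed the end board out square and held about 10 N on both boards for more than 3 s, roughly 8–10 N for the last 4 s. Then I unloaded, let go and retreated. The job was handed in at about 25 s; it reports no verdict.

**Top view after release:**
- The heel fits within about 0.8 mm of the true corner in both directions.
- The square's yaw is within about 0.006 rad of the boards.
- The end board is at about -0.001 rad.
- The leg tops are at 61.8 mm, so the square is flat on the base.

**Forces:** the highest horizontal wrist readings I took were about 10–11 N per board, well under 20 N. I only read the wrist between moves, so shorter peaks were not observed.

**Bystanders:** none of the things on the shelf appeared to have moved in the last picture, judged by eye. The arm hid the screwdriver there and partly covered the bowl.

**Disagreements:**
- The scene camera's angle fits scattered by about 0.01 rad.
- Its leg-to-back-board spacing read 3.4 mm too large. I put this down to the taller board hiding part of the leg's top; the touch readings and the top view did not show that gap.
- The two cameras differ by 2–3 mm in absolute position, so I compared square and corner only within the same view.

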